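# Shut the purple tip box and slide its drawer home

### The job

The purple pipette tips are finished with for today: with the fingertips, push the raised lid of the purple-tip box down until it is fully shut, and only then push its drawer fully home into the station. Only push: do not pinch or lift the lid, box or drawer. Leave the orange-tip station open as it is and everything else on the bench where it stands.

Things in the scene. Friction and masses are not known exactly. Their poses are not given: they have to be found in the camera images.
- purple_unit: white box-shaped tip station with PURPLE tips (purple disc on its roof, purple tag on its drawer front), fixed to the bench, 230 deep x 124 wide x 122 mm high. Origin: on the bench under the middle of its front opening; its x axis points from the opening into the station, z up. The drawer slides along this x axis.
- purple_drawer (a joint): the purple station's drawer: metres pulled out towards the station's -x; 0 = fully home (front panel against the station), stop at 0.195. Starts 0.175 to 0.187 out. Stays where it is left; about 3 N moves it.
- purple_panel (a point): middle of the top edge of the purple drawer's front panel, on its outer face (the face away from the station), 116 mm above the bench. The panel is an upright plate 122 wide, 12 thick, from 6 to 116 mm above the bench; its outer face lies 12 mm in front of the station's opening when home. Nothing sticks out of it. The drawer's floor is 14 mm above the bench and its side walls reach up to 50 mm.
- purple_box: loose navy pipette-tip box filled with purple tips, 120 (x) x 82 x 55 mm, about 0.35 kg, standing in a well in the purple drawer with 2 mm of play to each side and 22 mm in all along x; origin under its centre, its x axis like the station's. Rides with the drawer.
- purple_lid (a joint): hinged clear lid of the purple-tip box: rad, 0 = fully shut and level; it opens upward and away from the robot about its far edge, stop at 1.8. Starts standing up at 1.5 to 1.75. Its stiff hinge holds it wherever it is left, so it does not fall shut by itself; about 0.7 N at the free edge turns it.
- purple_hinge (a point): middle of that lid's hinge line, at the top of the box's rim on the side towards the station (box +x), about 69 mm above the bench; the hinge runs along the box's y axis. The lid reaches 120 mm from it towards the box's -x when shut, is 82 wide and 22 mm deep, a shallow tray with 3-6 mm walls whose hollow side faces the tips. Shut, its flat outer face lies 22 mm above the hinge. When open, that outer face looks towards the station.
- purple_edge (a point): middle of the lid's free edge, on the outer (top) face; 120 mm along the lid and 22 mm off the hinge line.
- orange_unit: the same kind of station, with ORANGE disc, tag and tips; must stay as it is, drawer out and lid up. Same size, origin and axes.
- orange_drawer (a joint): drawer of the orange station, as purple_drawer; starts 0.175 to 0.187 out.
- orange_lid (a joint): lid of the orange-tip box, as purple_lid; starts standing up at 1.5 to 1.75.
- orange_panel (a point): middle of the top edge of the orange drawer's front panel, outer face.
- orange_edge (a point): middle of the free edge of the orange-tip box's lid, outer face.
- orange_box: loose navy tip box with orange tips, in the orange drawer; as purple_box.
- pen: loose red marker pen with black cap, lying between the stations, 130 x 13 x 13 mm; origin under its centre, x along it
- beaker: loose small glass beaker between the stations, 54 mm diameter, 65 high; origin under its centre
- tube_rack: loose white tube rack with six blue-capped tubes, 110 x 130 x 109 mm; origin under its centre
- spray: loose white bottle, 60 mm diameter, 170 high; origin under its centre
- pipette: loose grey pipette lying flat, 250 long, 26 wide, 24 mm high; origin under its body, x towards its tip
- canister: loose white canister, 100 mm diameter, 150 high; origin under its centre
- spare_box: loose closed navy tip box, 120 x 82 x 77 mm; origin under its centre

How it is judged (in metres and radians):
On the way, in this order (a step that is already met when the one before it is completed fails the run):
1. the purple-tip box's lid is shut (within 0.06 rad) while its drawer is still out (over 130 mm) (value of joint purple_lid below 0.06 rad and value of joint purple_drawer above 0.13 m), for 0.2 s.
2. the purple drawer is home (within 5 mm) with the lid still shut (value of joint purple_drawer below 0.005 m and value of joint purple_lid below 0.06 rad), for 0.2 s.
At the end, for the whole second after the job is handed in: The purple drawer is home within 5 mm, its box's lid shut within 0.06 rad, the box at rest on the drawer's floor; the orange drawer, box and lid are within 12 mm of where they were and all else on the bench within 20 mm (all of step 2 and linear speed of purple_box below 0.02 m/s and z of purple_box in the frame of purple_unit below 0.02 m and value of joint orange_drawer above 0.15 m and value of joint orange_lid above 1.35 rad and distance of each of orange_panel, orange_edge, orange_box from where it was at the start of the episode below 0.012 m and distance of each of pen, beaker, tube_rack, spray, pipette, canister, spare_box from where it was at the start of the episode below 0.02 m); the robot touches nothing.
It fails at once if the orange station's drawer, box or lid is moved by more than 12 mm (distance of any of orange_panel, orange_edge, orange_box from where it was at the start of the episode above 0.012 m).
It fails at once if another thing on the bench is moved by more than 20 mm (distance of any of pen, beaker, tube_rack, spray, pipette, canister, spare_box from where it was at the start of the episode above 0.02 m).
It fails at once if the purple-tip box is lifted by more than 8 mm or tipped (z of purple_box in the frame of purple_unit above 0.022 m or angle between purple_box's own z axis and vertical above 0.15 rad).
It fails at once if the lid is pinched between the fingers (both side walls, or both faces of its free edge, pressed at once) ((contact force between the fingers and purple_lid_c1 above 1 N and contact force between the fingers and purple_lid_c2 above 1 N) or (contact force between the fingers and purple_lid_c3 above 1 N and contact force between the fingers and purple_lid_c4 above 1 N)).
It fails at once if the drawer's front panel is pinched between the fingers (both faces pressed at once) (contact force between the fingers and purple_drawer_c0 above 1 N and contact force between the fingers and purple_drawer_c1 above 1 N).
It also fails if it takes over 48 s, if anything falls off the work surface, if the arm or the gripper's body presses on something with over 40 N, if the wrist force passes 120 N, or if a joint passes its speed limit or range.

### The arm

A 6-joint arm with a two-finger parallel gripper is mounted at the origin on the work surface. World frame = base frame: x ahead of the robot, y to its left, z up, the work surface at z = 0. Lengths are in mm, angles in rad, forces in N, time in s.
With the tool pointing down it reaches from about 300 to 775 mm from the base axis. Payload 14.6 kg.
Tool frame: the origin (TCP) lies at the very end of the fingers, on their centre line; the grasp point (between the pads) lies 19 mm behind it; z points along the fingers, y is the line along which they close (so a half turn about z gives the same grasp; the last joint's range is limited). The gripper opens to 94 mm and grips with 3 to 60 N. Pads are 16 mm wide; open, the fingers measure 119 mm over their backs; the gripper's body (75 mm by 177 mm) begins 78 mm behind the grasp point.
Start: joints at [-1.408, 0.3, 1.521, -0, 1.321, -0.067], TCP at [125.274, -535.533, 172.646] pointing down, gripper open.
Joint ranges: [-3.03, 3.03], [-0.79, 2.21], [0.23, 2.52], [-1.04, 4.18], [0, 3.07], [-2.55, 2.55]. Speed limits (rad/s): [2.22, 2.22, 2.57, 3.14, 3.14, 3.14].

### API

Orientations are given as [roll, pitch, yaw] about the fixed x, y, z axes, in that order (R = Rz(yaw) Ry(pitch) Rx(roll)).
In Python, from cell import manip, eyes, ticket gives the robot as it stands. The module is installed in compiled form; this text tells all that it offers.
- The arm moves only by the tool arm_command, never from a script. Its argument "plan" is a list of rows, each a list of 5 numbers: the opening, from -1 (shut) to 1 (fully open), then the shift along the tool's x, y, z in m, then the turn about the tool's z in rad. In form: [[jaw, dx, dy, dz, roll], ...]. A call has 1 to 20 rows; each row shifts and turns the commanded pose from where the row before left it, along the tool's axes as they then stand; what a row does not reach is not made up. A row lasts 1/8 s, in which the tool goes at most 62.5 mm and 10.7 degrees, less where a joint would pass 70% of its speed; a pose out of reach is approached as far as the arm can. A call is refused whole if a number of a shift passes 0.0625 or a number of a turn 0.188, either way. A call with a gripper value outside its range is refused whole. The fingers move at their own pace and stop on an object; "newtons" is the grip in N (left out, the last holds). Time passes only in rows, so rows that do not move let the fingers close. It gives the time, the measured TCP pose, the force, the opening and the grip force at its end, in the units of the state.
- manip.read_state(): the state, without advancing time (a new reading comes with each control period).
- eyes.camera(name): name is "scene" or "top" or "wrist"; returns a dict with "img" (420x560x3 uint8, blue, green, red), "z_map" (420x560 float32, mm along the optical axis (not along the pixel's ray), 0 where there is no reading), "fx", "fy", "cx", "cy" (pixels), "eye" and "orientation" of the camera in the world. Camera axes: x right, y down, z forward; pixel columns grow to the right and rows downward; lengths in mm; the calibration is good to about 2 mm. A picture is of the moment at which its call begins.
- ticket.sign_off(): hands the job in; it is judged then, once.
The state is a dict: "clock": time; "joints": joint angles; "qd": joint speeds; "effort": joint torques, N m; "eef_pos": TCP position; "eef_rot": TCP orientation; "wrist_force": force on the tool from outside, world axes, zero at the start; "moment": the same for the moment, N m; "finger_gap": finger opening in mm; "finger_force": force on a finger pad.
Only numpy, scipy, OpenCV 4.12 (cv2) and the standard library are available. Lean on these libraries where they do the work, as an engineer would, in place of code of your own. Each camera call takes 0.05 s, during which the arm holds its last target. There are 200 camera calls.

## Working session

There is one attempt and no reset: what is moved stays moved. The work goes in short steps, Python scripts to look and compute and a tool call to move; the robot and the scene stay as the last step left them, time stands still between calls to the robot, and variables do not carry over. Pictures are saved under pics/ and viewed, at most 10 in all, crops included, and the job is handed in when it is done.

Besides the shell and the picture viewer there is one more tool, called after ">>>" as name(argument=value, ...) on one line, values as JSON. arm_command: Moves the arm, as the interface text tells. Its arguments: {"type":"object","properties":{"plan":{"type":"array"},"newtons":{"type":"number"}},"required":["plan"]}

```bash
mkdir -p pics; cat > h.py <<'E'
import numpy as np, cv2
from cell import manip, eyes, ticket
from scipy.spatial.transform import Rotation as R
def shot(n,tag):
    c=eyes.camera(n); cv2.imwrite(f'pics/{tag}.png',c['img']); np.savez(f'pics/{tag}.npz',**{k:v for k,v in c.items()}); return c
E
python3 - <<'E'
from h import *
s=manip.read_state(); print({k:np.round(v,3) for k,v in s.items()})
for n in('scene','top'):
    c=shot(n,n+'1'); print(n,c['fx'],c['fy'],c['cx'],c['cy'],c['eye'],c['orientation'])
E
```

```text
{'clock': np.float64(0.0), 'joints': array([-1.408,  0.3  ,  1.522, -0.   ,  1.321, -0.067]), 'qd': array([-0.   ,  0.001, -0.001,  0.002, -0.002,  0.001]), 'effort': array([-1.0000e-03, -5.3181e+01, -3.5273e+01,  7.1000e-02,  2.4000e-02,
       -0.0000e+00]), 'eef_pos': array([ 125.232, -535.254,  172.098]), 'eef_rot': array([-3.14, -0.  ,  0.23]), 'wrist_force': array([ 0.378, -0.115,  0.083]), 'moment': array([-0.027,  0.044,  0.009]), 'finger_force': np.float64(0.0), 'finger_gap': np.float64(94.035)}
scene 383.0787129191972 383.0787129191972 278.283256891169 210.3354125325052 [1234.42710404  278.79405995 1103.73579573] [-2.48888000e+00 -1.90944960e-03  2.03681755e+00]
top 496.4847901567038 496.4847901567038 282.966560775248 210.17075915241907 [ 457.39756885  -47.45837933 1438.87236025] [-3.08194257  0.00364344 -1.54361452]
```

View pics/scene1.png

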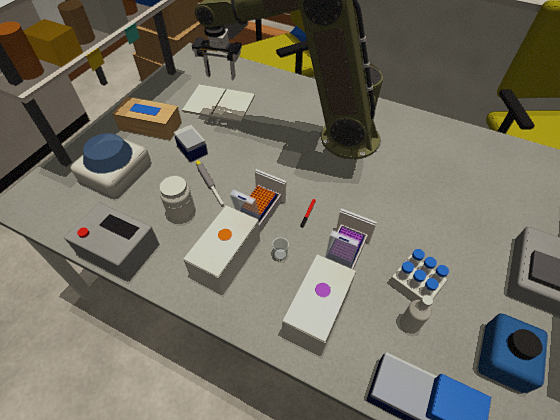

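View pics/top1.png

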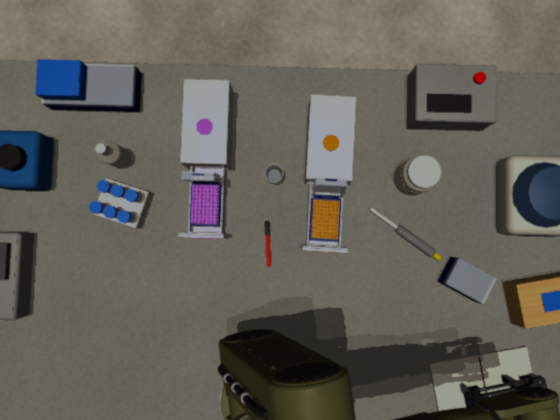

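The scene and top pictures show the purple station at about (205,125) px in the top view. Its drawer panel is at (180–225, 235), its lid is up at about (203,174), and the pen is at (268,243). I'll measure from the top depth.

```bash
cat >> h.py <<'E'
def cloud(c):
    z=c['z_map']; v,u=np.indices(z.shape)
    p=np.stack([(u-c['cx'])/c['fx']*z,(v-c['cy'])/c['fy']*z,z],-1)
    return p@R.from_euler('xyz',c['orientation']).as_matrix().T+c['eye']
E
python3 - <<'E'
from h import *
c=dict(np.load('pics/top1.npz')); P=cloud(c)
sub=P[70:250,165:245].reshape(-1,3)
roof=sub[(abs(sub[:,2]-122)<5)&(sub[:,0]>560)]
r=cv2.minAreaRect(roof[:,:2].astype(np.float32)); print('roof',len(roof),r,cv2.boxPoints(r), roof[:,2].mean())
pan=P[228:242,175:230].reshape(-1,3); pan=pan[abs(pan[:,2]-116)<6]
r=cv2.minAreaRect(pan[:,:2].astype(np.float32)); print('panel',len(pan),r,cv2.boxPoints(r))
for v in range(160,242,2): print(v,np.round(P[v,205]),np.round(P[v,196]))
img=cv2.resize(c['img'][150:250,165:245],None,fx=6,fy=6,interpolation=cv2.INTER_CUBIC); cv2.imwrite('pics/crop.png',img)
E
```

```text
roof 3615 ((745.6159057617188, 178.58718872070312), (124.8393783569336, 279.0855712890625), 89.76763153076172) [[605.8211  116.73395]
 [884.90436 115.60208]
 [885.4107  240.44043]
 [606.32745 241.5723 ]] 121.83243169908349
panel 167 ((462.8855285644531, 179.9072265625), (120.30042266845703, 11.628613471984863), 89.82561492919922) [[456.88818  119.774994]
 [468.51672  119.73959 ]
 [468.88287  240.03946 ]
 [457.25433  240.07486 ]]
160 [665. 172. 122.] [664. 195. 125.]
162 [660. 172. 120.] [658. 195. 127.]
164 [665. 183.  50.] [665. 210.  43.]
166 [664. 189.  16.] [664. 215.  11.]
168 [659. 190.   7.] [658. 216.   8.]
170 [652. 188.  15.] [652. 215.  12.]
172 [623. 159. 190.] [623. 182. 189.]
174 [618. 159. 190.] [618. 182. 187.]
176 [613. 159. 191.] [612. 182. 190.]
178 [608. 158. 192.] [608. 182. 186.]
180 [603. 159. 186.] [602. 181. 190.]
182 [611. 178.  70.] [ 457.  -47. 1439.]
184 [606. 178.  69.] [606. 205.  60.]
186 [600. 177.  73.] [598. 200.  83.]
188 [595. 177.  69.] [595. 204.  62.]
190 [588. 176.  78.] [588. 201.  79.]
192 [584. 177.  69.] [583. 202.  67.]
194 [578. 177.  68
[... 193 characters left out ...]
[550. 202.  65.]
206 [545. 176.  69.] [544. 199.  78.]
208 [540. 176.  65.] [538. 200.  71.]
210 [534. 175.  72.] [533. 199.  78.]
212 [528. 175.  71.] [527. 200.  70.]
214 [523. 176.  64.] [522. 199.  76.]
216 [517. 174.  71.] [517. 200.  65.]
218 [512. 175.  66.] [510. 197.  82.]
220 [506. 175.  66.] [505. 199.  72.]
222 [501. 175.  66.] [500. 198.  72.]
224 [495. 175.  64.] [494. 200.  64.]
226 [490. 175.  62.] [490. 205.  31.]
228 [485. 182.  17.] [484. 209.  12.]
230 [479. 182.  16.] [479. 208.  15.]
232 [474. 181.  20.] [472. 201.  51.]
234 [467. 167. 108.] [466. 190. 111.]
236 [462. 165. 118.] [461. 189. 117.]
238 [456. 178.  37.] [456. 202.  42.]
240 [451. 183.   3.] [450. 209.   3.]
```

View pics/crop.png

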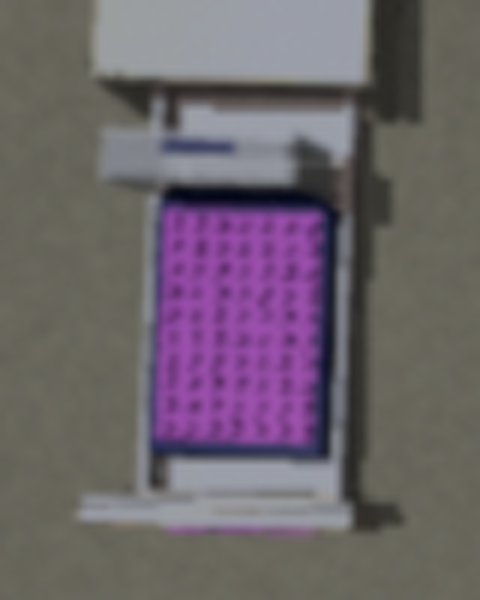

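>>> arm_command(plan=[[-1,0,0,-0.04,0.115],[-1,0,0,-0.04,0.115],[-1,0,0,-0.04,0],[-1,0,0,-0.03,0],[-1,0,0,0,0]], newtons=10)

```text
clock: 0.72
eef_pos: [125.4, -536.0, 324.2]
eef_rot: [3.139, -0.0, -0.0]
wrist_force: [0.2, -0.1, -0.6]
finger_gap: 47.4
finger_force: 0.0
```

>>> arm_command(plan=[[-1,0.027,-0.0375,0,0],[-1,0.027,-0.0375,0,0],[-1,0.027,-0.0375,0,0],[-1,0.027,-0.0375,0,0],[-1,0.027,-0.0375,0,0],[-1,0.027,-0.0375,0,0],[-1,0.027,-0.0375,0,0],[-1,0.027,-0.0375,0,0],[-1,0.027,-0.0375,0,0],[-1,0.027,-0.0375,0,0],[-1,0.027,-0.0375,0,0],[-1,0.027,-0.0375,0,0],[-1,0.027,-0.0375,0,0],[-1,0.027,-0.0375,0,0],[-1,0.027,-0.0375,0,0],[-1,0.027,-0.0375,0,0],[-1,0.027,-0.0375,0,0],[-1,0.027,-0.0375,0,0],[-1,0.027,-0.0375,0,0],[-1,0,0,0,0]])

```text
clock: 3.22
eef_pos: [638.9, 179.0, 318.5]
eef_rot: [3.141, 0.005, 0.002]
wrist_force: [0.6, 0.4, -0.4]
finger_gap: 0.3
finger_force: 0.0
```

>>> arm_command(plan=[[-1,0.02,0,0,0],[-1,0.01,0,0.03,0],[-1,0,0,0,0],[-1,0,0,0,0]])

```text
clock: 3.72
eef_pos: [668.1, 176.5, 293.6]
eef_rot: [-3.141, -0.001, -0.001]
wrist_force: [-0.3, 1.2, 0.3]
finger_gap: 0.6
finger_force: 0.0
```

```bash
python3 - <<'E'
from h import *
c=shot('wrist','w1'); P=cloud(c); print(c['eye'],c['orientation'],manip.read_state()['eef_pos'])
t=shot('scene','s2'); Q=cloud(t)
for A in(P,Q):
    q=A.reshape(-1,3); m=(abs(q[:,1]-178)<50)&(q[:,0]>440)&(q[:,0]<680)&(q[:,2]>60)&(q[:,2]<215); q=q[m]
    print(len(q)); lid=q[(q[:,2]>130)&(q[:,0]>560)]
    for z in range(130,215,8):
        k=lid[abs(lid[:,2]-z)<4]
        if len(k): print(z,len(k),np.percentile(k,[3,50,97],axis=0)[:,:2].round().tolist())
i=cv2.resize(t['img'][180:360,260:440],(540,540)); w=c['img']; cv2.imwrite('pics/w2.png',np.hstack([cv2.resize(i,(420,420)),w])[:, :980] if 0 else np.hstack([cv2.resize(i,(315,315)),cv2.resize(w,(420,315))]))
E
```

```text
[751.07358344 175.67359142 506.03144059] [ 2.85366635e+00  4.30712892e-04 -1.57104292e+00] [668.21807026 176.62951439 294.19417342]
4874
130 89 [[628.0, 142.0], [628.0, 180.0], [628.0, 216.0]]
138 154 [[627.0, 140.0], [628.0, 178.0], [628.0, 218.0]]
146 190 [[627.0, 141.0], [627.0, 179.0], [628.0, 217.0]]
154 165 [[626.0, 141.0], [627.0, 179.0], [627.0, 217.0]]
162 200 [[625.0, 140.0], [626.0, 179.0], [627.0, 217.0]]
170 210 [[625.0, 141.0], [626.0, 179.0], [626.0, 217.0]]
178 222 [[625.0, 140.0], [625.0, 178.0], [626.0, 217.0]]
186 599 [[604.0, 139.0], [620.0, 184.0], [625.0, 218.0]]
194 473 [[606.0, 140.0], [620.0, 186.0], [624.0, 218.0]]
1555
130 23 [[627.0, 143.0], [630.0, 177.0], [631.0, 218.0]]
138 52 [[624.0, 141.0], [628.0, 183.0], [630.0, 218.0]]
146 41 [[625.0, 143.0], [628.0, 178.0], [629.0, 219.0]]
154 52 [[625.0, 143.0], [627.0, 184.0], [629.0, 219.0]]
162 46 [[625.0, 140.0], [627.0, 176.0], [629.0, 217.0]]
170 51 [[622.0, 141.0], [626.0, 183.0], [628.0, 219.0]]
178 48 [[623.0, 143.0], [626.0, 180.0], [628.0, 217.0]]
186 139 [[603.0, 141.0], [616.0, 183.0], [626.0, 219.0]]
194 96 [[605.0, 140.0], [618.0, 176.0], [626.0, 217.0]]
```

View pics/w2.png

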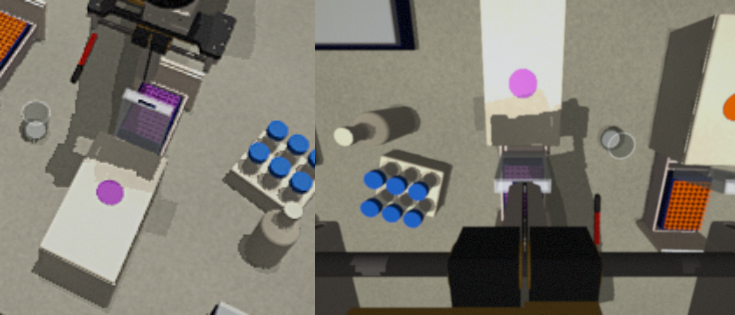

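Lid outer face is at x≈626 (z 170), lid y≈179, tilt about 1.51 rad, hinge x≈609. I'll lower the closed fingers behind the lid, above the roof.

>>> arm_command(plan=[[-1,-0.004,-0.002,0.035,0],[-1,-0.004,0,0.035,0],[-1,0,0,0.035,0],[-1,0,0,0.033,0],[-1,0,0,0,0],[-1,0,0,0,0]])

```text
clock: 4.58
eef_pos: [661.1, 179.0, 157.0]
eef_rot: [-3.141, -0.003, -0.0]
wrist_force: [-1.1, 1.0, 0.9]
finger_gap: 0.9
finger_force: 0.0
```

>>> arm_command(plan=[[-1,-0.01,0,0,0],[-1,-0.01,0,0,0],[-1,-0.01,0,0,0],[-1,-0.012,0,0,0],[-1,-0.012,0,0,0],[-1,-0.012,0,0.003,0],[-1,-0.012,0,0.004,0],[-1,0,0,0,0],[-1,0,0,0,0]])

```text
clock: 5.7
eef_pos: [582.6, 178.9, 148.0]
eef_rot: [-3.141, -0.001, -0.0]
wrist_force: [-0.5, -0.5, 0.2]
finger_gap: 0.7
finger_force: 0.0
```

>>> arm_command(plan=[[-1,-0.012,0,0.006,0],[-1,-0.012,0,0.008,0],[-1,-0.009,0,0.01,0],[-1,-0.008,0,0.01,0],[-1,-0.004,0,0.008,0],[-1,-0.003,0,0.007,0],[-1,0,0,0,0],[-1,0,0,0,0]])

```text
clock: 6.7
eef_pos: [534.7, 178.9, 98.9]
eef_rot: [-3.141, -0.0, -0.0]
wrist_force: [0.0, 0.1, -0.8]
finger_gap: 0.4
finger_force: 0.0
```

```bash
python3 - <<'E'
from h import *
t=shot('scene','s3'); Q=cloud(t); w=shot('wrist','w3')
print(manip.read_state()['wrist_force'])
q=Q.reshape(-1,3); m=(abs(q[:,1]-178)<36)&(q[:,0]>485)&(q[:,0]<630)&(q[:,2]>60)&(q[:,2]<215); q=q[m]
for x in range(480,640,10):
    k=q[abs(q[:,0]-x)<5]
    if len(k): print(x,len(k),np.percentile(k[:,2],[5,50,95]).round())
cv2.imwrite('pics/s3c.png',np.hstack([cv2.resize(t['img'][200:340,280:420],(420,420)),cv2.resize(w['img'],None,fx=.65,fy=1)[:420]]))
E
```

```text
[-0.01787318  0.93001037 -0.56794381]
510 30 [133. 135. 138.]
520 53 [128. 132. 136.]
530 53 [124. 128. 141.]
540 178 [120. 143. 198.]
550 100 [115. 120. 190.]
560 84 [110. 115. 120.]
570 85 [106. 111. 115.]
580 84 [102. 106. 111.]
590 82 [ 97. 102. 105.]
600 83 [ 95.  98. 102.]
610 132 [63. 91. 97.]
620 42 [75. 90. 93.]
```

View pics/s3c.png

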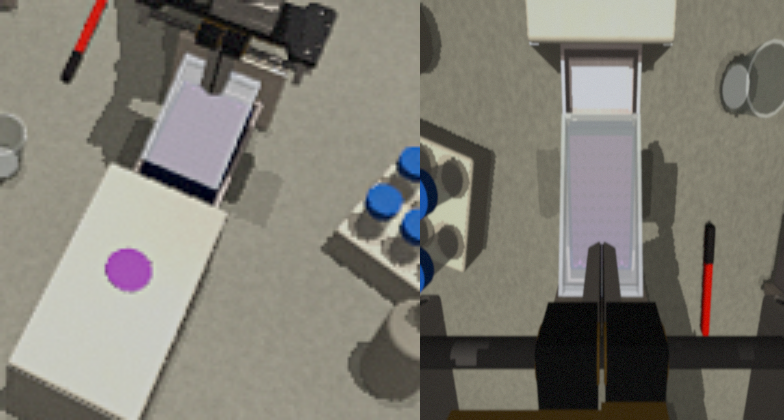

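The lid is partly down (about 0.4 rad). The lid surface under the finger (z≈126) doesn't match the reported tip height of 99, so I'll check where the finger actually is.

```bash
python3 - <<'E'
from h import *
c=dict(np.load('pics/s3.npz')); Q=cloud(c)
np.set_printoptions(linewidth=200)
for v in range(214,246,2): print(v,[tuple(Q[v,u].round().astype(int).tolist()) for u in range(343,362,3)])
w=dict(np.load('pics/w3.npz')); P=cloud(w); q=P.reshape(-1,3)
for y in (145,155,165,172,180,190,200,210):
  print(y,[(x,*np.percentile(q[(abs(q[:,0]-x)<4)&(abs(q[:,1]-y)<4),2],[10,50,90]).round().tolist()) for x in (510,530,550,580,600) if ((abs(q[:,0]-x)<4)&(abs(q[:,1]-y)<4)).sum()])
E
```

```text
214 [(470, 132, 105), (566, 159, 236), (569, 168, 245), (569, 176, 249), (568, 184, 253), (565, 191, 254), (560, 199, 252)]
216 [(471, 134, 97), (469, 143, 100), (470, 153, 107), (545, 174, 210), (568, 185, 244), (566, 193, 247), (566, 201, 252)]
218 [(512, 143, 141), (470, 145, 91), (544, 167, 194), (544, 175, 199), (568, 187, 235), (568, 195, 241), (567, 203, 244)]
220 [(516, 145, 136), (510, 154, 135), (542, 168, 182), (542, 176, 188), (1234, 279, 1104), (469, 184, 102), (467, 193, 106)]
222 [(522, 148, 135), (518, 156, 135), (545, 170, 177), (544, 178, 181), (543, 186, 186), (471, 186, 95), (470, 195, 100)]
224 [(528, 151, 134), (522, 158, 131), (545, 171, 168), (543, 179, 170), (545, 188, 178), (510, 193, 138), (468, 197, 88)]
226 [(530, 152, 126), (526, 161, 127), (544, 172, 157), (542, 181, 160), (546, 190, 170), (514, 195, 133), (513, 203, 137)]
228 [(537, 155, 127), (534, 163, 128), (542, 174, 145), (548, 183, 158), (536, 190, 147), (519, 197, 130), (518, 206, 134)]
230 [(542, 157, 122), (538, 166, 123), (545, 176, 139), (544, 184, 144), (529, 191, 128), (524, 199, 128), (52
[... 1175 characters left out ...]
126.0, 127.0, 129.0), (550, 119.0, 254.0, 257.0), (580, 105.0, 106.0, 108.0), (600, 96.0, 98.0, 99.0)]
172 [(550, 119.0, 254.0, 257.0), (580, 105.0, 106.0, 108.0), (600, 96.0, 98.0, 99.0)]
180 [(530, 179.0, 202.0, 232.0), (550, 119.0, 254.0, 257.0), (580, 105.0, 106.0, 108.0), (600, 96.0, 98.0, 99.0)]
190 [(530, 126.0, 128.0, 128.0), (550, 119.0, 253.0, 257.0), (580, 105.0, 106.0, 108.0), (600, 96.0, 98.0, 99.0)]
200 [(510, 135.0, 136.0, 137.0), (530, 126.0, 128.0, 129.0), (550, 119.0, 254.0, 257.0), (580, 105.0, 107.0, 108.0), (600, 96.0, 98.0, 99.0)]
210 [(510, 134.0, 136.0, 137.0), (530, 126.0, 128.0, 130.0), (550, 119.0, 256.0, 257.0), (580, 105.0, 106.0, 108.0), (600, 96.0, 98.0, 99.0)]
```

```bash
python3 - <<'E'
import cv2
a=cv2.imread('pics/s3.png')[205:285,310:400]; cv2.imwrite('pics/z.png',cv2.resize(a,None,fx=7,fy=7,interpolation=cv2.INTER_CUBIC))
E
```

```text
(no output)
```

View pics/z.png

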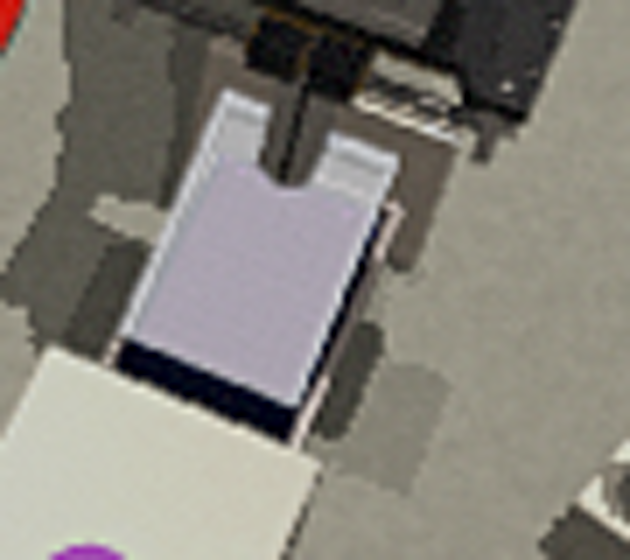

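```bash
python3 - <<'E'
from h import *
print(manip.read_state()['eef_pos'])
for n in('s2','w1','s3','w3'):
    c=dict(np.load(f'pics/{n}.npz')); q=cloud(c).reshape(-1,3)
    X,Z=(668,294) if n in('s2','w1') else (535,99)
    m=(abs(q[:,0]-X)<25)&(abs(q[:,1]-178)<25)&(q[:,2]>Z-15+(40 if Z==99 else 0))&(q[:,2]<Z+160); k=q[m]
    for z in range(Z-15,Z+160,10):
        a=k[abs(k[:,2]-z)<5]
        if len(a): print(n,z-Z,len(a),a.min(0).round()[:2],a.max(0).round()[:2])
E
```

```text
[534.71654802 178.88207001  98.94320225]
s2 35 7 [675. 168.] [679. 181.]
s2 45 26 [675. 164.] [681. 188.]
s2 55 27 [660. 166.] [679. 188.]
s2 65 33 [661. 164.] [679. 189.]
s2 75 27 [665. 165.] [680. 189.]
s2 85 30 [662. 164.] [679. 189.]
s2 95 31 [673. 164.] [680. 189.]
s2 105 16 [675. 164.] [679. 189.]
s2 115 2 [677. 172.] [678. 173.]
s2 135 3 [671. 174.] [679. 199.]
s2 145 5 [677. 174.] [692. 202.]
s2 155 68 [684. 154.] [693. 202.]
w1 35 106 [676. 166.] [678. 185.]
w1 45 298 [675. 163.] [678. 188.]
w1 55 349 [675. 163.] [678. 188.]
w1 65 436 [675. 163.] [678. 188.]
w1 75 558 [664. 163.] [678. 188.]
w1 85 627 [660. 163.] [678. 188.]
w1 95 604 [675. 163.] [678. 188.]
w1 105 206 [665. 173.] [678. 178.]
w1 115 4 [677. 174.] [678. 178.]
w1 135 40 [661. 174.] [669. 177.]
w1 145 183 [675. 174.] [693. 203.]
w1 155 7601 [684. 153.] [693. 203.]
s3 25 49 [520. 154.] [550. 203.]
s3 35 44 [510. 153.] [544. 202.]
s3 45 18 [536. 167.] [547. 190.]
s3 55 16 [531. 167.] [548. 191.]
s3 65 14 [529. 168.] [547. 191.]
s3 75 21 [533. 165.] [546. 191.]
s3 85 19 [539. 168.] [548. 191.]
s3 95 19 [539. 166.] [546. 190.]
s3 105 8 [544. 169.] [546. 191.]
s3 115 3 [543. 174.] [545. 176.]
s3 135 2 [536. 176.] [542. 201.]
s3 145 4 [553. 176.] [560. 196.]
s3 155 48 [550. 155.] [560. 202.]
w3 25 715 [524. 153.] [542. 203.]
w3 35 882 [510. 153.] [545. 203.]
w3 45 291 [542. 166.] [545. 190.]
w3 55 352 [542. 166.] [545. 190.]
w3 65 435 [542. 166.] [545. 190.]
w3 75 537 [531. 166.] [545. 190.]
w3 85 643 [527. 165.] [545. 191.]
w3 95 608 [542. 165.] [545. 191.]
w3 105 211 [531. 176.] [545. 180.]
w3 115 3 [544. 176.] [544. 176.]
w3 135 40 [528. 176.] [536. 180.]
w3 145 127 [542. 176.] [560. 180.]
w3 155 7811 [550. 153.] [560. 203.]
```

Both cameras show the fingertips ending about 30 mm above the reported TCP: s2 and w1 show it in free air, and s3 and w3 agree. I'll go by the observed tip, so shutting the lid (tip at z≈91) needs a reported z of about 61. I'll press down in steps and watch the force.

>>> arm_command(plan=[[-1,0,0,0.007,0],[-1,0,0,0.007,0],[-1,0,0,0.007,0],[-1,0,0,0.006,0],[-1,0,0,0.004,0],[-1,0,0,0,0],[-1,0,0,0,0]])

```text
clock: 7.68
eef_pos: [534.5, 178.9, 67.9]
eef_rot: [-3.141, -0.0, -0.0]
wrist_force: [-0.6, 0.7, 0.3]
finger_gap: 0.3
finger_force: 0.0
```

>>> arm_command(plan=[[-1,0,0,0.003,0],[-1,0,0,0.002,0],[-1,0,0,0,0],[-1,0,0,0,0]])

```text
clock: 8.18
eef_pos: [534.4, 178.9, 62.7]
eef_rot: [-3.142, -0.0, -0.0]
wrist_force: [0.3, -0.8, -0.1]
finger_gap: 0.3
finger_force: 0.0
```

>>> arm_command(plan=[[-1,0,0,0.0015,0],[-1,0,0,0.0015,0],[-1,0,0,0,0],[-1,0,0,0,0]])

```text
clock: 8.68
eef_pos: [534.4, 178.9, 59.6]
eef_rot: [-3.142, 0.0, -0.0]
wrist_force: [0.3, 0.1, -0.7]
finger_gap: 0.5
finger_force: 0.0
```

```bash
cat > lid.py <<'E'
from h import *
import sys
w=shot('wrist',sys.argv[1]); q=cloud(w).reshape(-1,3); s=manip.read_state(); print(s['eef_pos'],s['wrist_force'])
for x in range(460,640,10):
    k=q[(abs(q[:,0]-x)<5)&(abs(abs(q[:,1]-178)-29)<7)&(q[:,2]<150)]
    if len(k): print(x,len(k),np.percentile(k[:,2],[10,50,90]).round(1))
E
python3 lid.py w4
```

```text
[534.40351304 178.90143929  59.64847047] [-0.59734265 -0.50230039 -0.42916411]
500 200 [91.7 92.4 93.2]
510 609 [91.7 92.4 93.2]
520 621 [91.6 92.3 93. ]
530 657 [91.5 92.3 93. ]
540 679 [91.4 92.1 92.8]
550 713 [91.2 92.  92.7]
560 744 [91.1 91.9 92.7]
570 773 [90.9 91.8 92.6]
580 803 [90.8 91.6 92.4]
590 867 [90.7 91.5 92.3]
600 895 [90.6 91.4 92.3]
610 902 [14.8 90.5 91.9]
620 505 [13.7 49.1 51. ]
630 508 [13.4 14.3 15.2]
```

>>> arm_command(plan=[[-1,0,0,0.001,0],[-1,0,0,0.001,0],[-1,0,0,0,0],[-1,0,0,0,0]])

```text
clock: 9.22
eef_pos: [534.7, 178.9, 58.4]
eef_rot: [-3.141, -0.001, -0.0]
wrist_force: [-0.9, -0.1, 6.9]
finger_gap: 0.6
finger_force: 3.4
```

The lid is flat: its face sits at 91–92 mm along its whole length, and it now pushes back with 7 N. Next I'll go over and in front of the panel.

>>> arm_command(plan=[[-1,0,0,-0.015,0],[-1,0,0,-0.03,0],[-1,0,0,-0.035,0],[-1,-0.03,0,-0.01,0],[-1,-0.04,0,0,0],[-1,-0.04,0,0,0],[-1,-0.005,0,0.02,0],[-1,0,0,0.035,0],[-1,0,0,0.035,0],[-1,0,0,0,0],[-1,0,0,0,0]])

```text
clock: 10.6
eef_pos: [420.2, 179.2, 59.2]
eef_rot: [-3.141, -0.002, -0.0]
wrist_force: [0.3, -0.3, 1.3]
finger_gap: 0.5
finger_force: 0.0
```

```bash
python3 lid.py w5
```

```text
[420.35701014 179.21405077  59.35742503] [ 0.65053377 -0.04134514  0.39149172]
460 679 [115.2 116.2 117. ]
470 1924 [ 42.8  93.  112.8]
480 445 [13.6 14.4 15.3]
490 444 [90.1 91.2 92.1]
500 926 [90.4 91.3 92.1]
510 1031 [90.4 91.3 92.1]
520 1044 [90.4 91.3 92.2]
530 1112 [90.4 91.3 92.2]
540 1155 [90.4 91.2 92.2]
550 1222 [90.4 91.3 92.2]
560 473 [90.3 91.2 92.1]
```

>>> arm_command(plan=[[-1,0.01,0,0.015,0],[-1,0.01,0,0,0],[-1,0.006,0,0,0],[-1,0.006,0,0,0],[-1,0.008,0,0,0],[-1,0.01,0,0,0],[-1,0.01,0,0,0],[-1,0.01,0,0,0],[-1,0.01,0,0,0],[-1,0.01,0,0,0],[-1,0.01,0,0,0],[-1,0.01,0,0,0],[-1,0.01,0,0,0],[-1,0.01,0,0,0],[-1,0.01,0,0,0],[-1,0.01,0,0,0],[-1,0.008,0,0,0],[-1,0.005,0,0,0],[-1,0,0,0,0]])

```text
clock: 13.02
eef_pos: [582.9, 179.0, 42.7]
eef_rot: [-3.141, -0.001, -0.0]
wrist_force: [-0.5, 0.5, -0.2]
finger_gap: 0.7
finger_force: 0.0
```

```bash
python3 lid.py w6
```

```text
[582.67977939 179.07069307  42.70435102] [-0.62214546 -0.56801938 -0.65776878]
500 56 [-0.2  0.5  1.4]
510 199 [-0.2  0.5  1.3]
520 253 [-0.3  0.6  1.3]
530 234 [-0.3  0.5  1.2]
590 142 [115.3 116.1 116.7]
600 2893 [ 64.6 107.1 116.4]
610 717 [30.  49.4 99.6]
620 2 [90.1 90.1 90.2]
630 947 [90.6 91.3 92.1]
```

Panel now at about x 592; about 50 mm remain.

>>> arm_command(plan=[[-1,0.008,0,0,0],[-1,0.008,0,0,0],[-1,0.008,0,0,0],[-1,0.008,0,0,0],[-1,0.007,0,0,0],[-1,0.005,0,0,0],[-1,0.003,0,0,0],[-1,0.002,0,0,0],[-1,0,0,0,0],[-1,0,0,0,0]])

```text
clock: 14.32
eef_pos: [631.5, 178.8, 42.6]
eef_rot: [3.142, -0.0, -0.0]
wrist_force: [-0.6, -1.1, 0.3]
finger_gap: 0.5
finger_force: 0.0
```

>>> arm_command(plan=[[-1,0.002,0,0,0],[-1,0.001,0,0,0],[-1,0,0,0,0],[-1,0,0,0,0]])

```text
clock: 14.82
eef_pos: [634.5, 178.9, 42.6]
eef_rot: [-3.142, -0.0, -0.0]
wrist_force: [-0.7, -0.2, -1.2]
finger_gap: 0.7
finger_force: 0.1
```

>>> arm_command(plan=[[-1,0.001,0,0,0],[-1,0.001,0,0,0],[-1,0,0,0,0],[-1,0,0,0,0]])

```text
clock: 15.32
eef_pos: [634.6, 178.8, 42.6]
eef_rot: [3.141, 0.004, 0.0]
wrist_force: [-17.4, -2.4, 8.7]
finger_gap: 1.0
finger_force: 8.5
```

>>> arm_command(plan=[[-1,0.001,0,0,0],[-1,0,0,0,0],[-1,0,0,0,0]])

```text
clock: 15.7
eef_pos: [634.6, 178.8, 42.7]
eef_rot: [3.141, 0.007, 0.0]
wrist_force: [-26.4, -3.6, 13.0]
finger_gap: 0.4
finger_force: 13.3
```

The drawer is against its stop: 26 N with no further movement. Backing off, then a look.

>>> arm_command(plan=[[-1,-0.006,0,0,0],[-1,-0.02,0,0,0],[-1,-0.04,0,0,0],[-1,-0.04,0,-0.03,0],[-1,-0.03,0,-0.06,0],[-1,0,0,-0.06,0],[-1,0,0,-0.06,0],[-1,0,0,0,0],[-1,0,0,0,0]])

```text
clock: 16.82
eef_pos: [503.3, 178.8, 247.6]
eef_rot: [3.141, 0.001, -0.0]
wrist_force: [-0.9, -0.0, -1.1]
finger_gap: 0.2
finger_force: 0.0
```

```bash
python3 - <<'E'
from h import *
c=shot('wrist','w7'); q=cloud(c).reshape(-1,3); t=shot('scene','s7')
for z0 in (116,122):
    k=q[(abs(q[:,2]-z0)<2.5)&(abs(q[:,1]-178)<50)]; print(z0,len(k),np.percentile(k[:,0],[1,10,50]))
cv2.imwrite('pics/end.png',np.hstack([cv2.resize(t['img'][140:360,180:460],(420,330)),cv2.resize(c['img'],(380,330))]))
E
```

```text
116 942 [643.82011905 644.19240211 647.49741503]
122 4293 [656.15507465 659.11813225 673.06590328]
```

View pics/end.png

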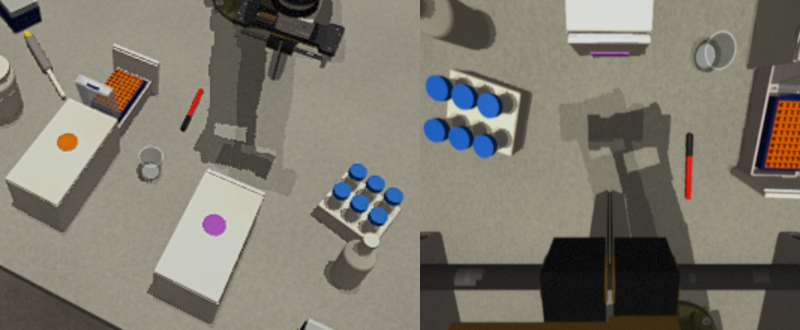

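The picture shows the purple drawer closed flush: the panel's outer face is at 644 and the station front at 656, so 12 mm apart. The orange station, pen, beaker and rack look untouched, and the arm is clear.

```bash
python3 -c "
from h import *
print(ticket.sign_off())"
```

```text
the job is handed in; nothing more can be done
None
```

I pushed the purple lid shut and then the purple drawer fully home, and handed the job in with the arm clear; no verdict came back. The orange station, pen, beaker and tube rack look unmoved in the last picture; the fingertips really end about 30 mm above the reported TCP, so I worked from the tip seen in the cameras.

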